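Shut the roller pot and take off its dust cap

ROBOT

A 6-joint arm with a two-finger parallel gripper is mounted at the origin on the work surface. World frame = base frame: x ahead of the robot, y to its left, z up, the work surface at z = 0. Lengths are in m, angles in rad, forces in N, time in s.
With the tool pointing down it reaches from about 0.35 to 0.775 m from the base axis. Payload 5.5 kg.
Tool frame: the origin (TCP) lies between the finger pads; the fingertips stand 22 mm ahead of it and the grasp point (between the pads) lies 3 mm ahead of it; z points along the fingers, y is the line along which they close (so a half turn about z gives the same grasp; the last joint's range is limited). The gripper opens to 85 mm and grips with 20 to 120 N. Pads are 22 mm wide; open, the fingers measure 114 mm over their backs; the gripper's body (76 mm by 85 mm) begins 54 mm behind the grasp point. The pads swing forward as they close: fully open they stand 13 mm farther back than shut.
Start: joints at [-1.258, 0.313, 0.046, 1.304, 0, 1.431], TCP at [0.252, -0.517, 0.23] pointing down, gripper open.
Joint ranges: [-2.76, 2.76], [-0.86, 1.69], [-1.03, 1.26], [-2.2, 2.34], [-1.47, 1.5], [-3.14, 3.14]. Speed limits (rad/s): [2.57, 2.57, 3.14, 3.14, 3.14, 3.14].

INTERFACE

Orientations are given as a unit quaternion [w, x, y, z].
In Python, from workcell import env gives the robot as it stands.
- The arm moves only by the tool nudge_tcp, called in YAML: its name, and indented under it one key for each argument. Schema: {"type":"object","properties":{"ticks":{"type":"array","items":{"type":"array","items":{"type":"array","items":{"type":"number"},"minItems":6,"maxItems":6},"minItems":1,"maxItems":8},"minItems":1,"maxItems":1},"jaw":{"type":"number"},"force":{"type":"number"},"only":{"type":"string"},"quiet":{"type":"boolean"},"lines":{"type":"string"}},"required":["ticks"],"additionalProperties":false}. ticks is a list that holds a single list of rows (three levels of brackets), with 1 to 8 rows, each of 6 numbers: dx, dy, dz in cm, then a rotation vector rx, ry, rz in rad; each row is the pose to reach, as a shift and turn from the pose commanded when the call began, along the tool's axes at that moment; what a row does not reach only later rows make up. A row lasts 1/8 s, in which the tool goes at most 0.0625 m and 0.188 rad, less where a joint would pass 70% of its speed; a pose out of reach is approached as far as the arm can. jaw is the finger opening in m, set as the call begins (left out keeps the last). The fingers move at their own pace and stop on an object; force is the grip in N (left out, the last holds). Time passes only in rows, so rows that do not move let the fingers close. The tool returns the time, the measured TCP pose, the force, the opening and the grip force at its end. only (a regular expression) keeps the lines of the reply that match it, lines (a string "A,B") keeps lines A to B, and quiet returns only ok. Input that does not fit is refused with a message, and nothing moves.
- env.get_state(): the state, without advancing time (a new reading comes with each control period).
- env.read_camera(name): name is "scene" or "top" or "wrist"; returns a dict with "image" (384x512x3 uint8, red, green, blue), "K" (3x3 intrinsics, pixels), "R" (3x3) and "t" (3): a world point X has camera coordinates R X + t. Camera axes: x right, y down, z forward; pixel columns grow to the right and rows downward; lengths in m; the calibration is good to about 2 mm. The wrist camera is an equidistant fisheye: a pixel r from the principal point sees the ray r / f radians off the axis. A picture is of the moment at which its call begins. There is no depth.
- env.hand_in(): hands the job in; it is judged then, once.
The state is a dict: "clock": time; "joint_pos": joint angles; "qvel": joint speeds; "tau": joint torques, N m; "tcp_pos": TCP position; "orientation": TCP orientation; "wrist_force": force on the tool from outside, world axes, zero at the start; "ft_torque": the same for the moment, N m; "finger_gap": finger opening in m; "grip_force": force on a finger pad.
Only numpy, scipy, OpenCV 4.12 (cv2) and the standard library are available. Lean on these libraries where they do the work, as an engineer would, in place of code of your own. Each camera call takes 0.05 s, during which the arm holds its last target. There are 200 camera calls.

TASK

Shut the open bearing-roller pot with its inner lid, but keep the outer dust cap, which needs a new seal: take hold of the nested pair of lids by the two lugs of the inner lid, lower the pair together gently into the pot's neck until the inner lid is fully home, and let go. Then take hold of the cap by its knob and lift it off alone, leaving the inner lid seated and undisturbed and the other things on the bench where they are, and finish while still holding the cap level about 10 cm or more above the shut pot. The lids dent easily: hold the inner lid with a grip of about 10 N, no more than 20 N, and do not push, drop or knock it down onto the pot.

Things in the scene. Friction and masses are not known exactly. Their poses are not given: they have to be found in the camera images.
- pot: the roller pot: round steel pot of loose bearing rollers, 92 mm across, shoulder 66 mm above the bench, then a straight open neck 55 mm outside, 49 mm inside, rim at 90 mm, rollers 24 mm below the rim. Stands loose, 1.2 kg. Origin: centre of its underside, z up along its axis.
- pot_mouth (a point): centre of the pot's mouth, level with the rim of its neck, 90 mm above the pot's origin. With the inner lid fully home, the underside of that lid's rim rests on the pot's rim: the lid's origin is then 14 mm below this point.
- inner_lid: the inner lid: aluminium plug lid, about 220 g; origin: centre of its underside, z up its axis. Plug 45 mm across from 0 to 14 mm (lowest 4 mm tapered to 37), rim disc 54 mm across from 14 to 22 mm with two grip lugs, then a boss 32 mm across up to 32 mm. Starts standing on its plug on the bench with the outer lid on it.
- lugs (a point): midway between the inner lid's two grip lugs, 18 mm above the lid's origin. The lugs stick out of the rim on either side, along the own +y and -y of the lid: 22 mm wide, 8 mm high (14 to 22 mm above the lid's underside), their flat ends 66 mm apart. The outer lid fits between fingers that hold the lugs.
- outer_lid: the outer lid: steel dust cap 44 mm across, about 90 g; origin: centre of the underside of its skirt, z up its axis. Cap from 0 to 12 mm, black knob 20 mm across from 16 to 35 mm. Sits loosely over the inner lid's boss, not fastened: origin 23 mm above the inner lid's origin, skirt 9 mm down over the boss with 3 mm of play all round.
- knob (a point): middle of the outer lid's knob, on its axis, 26 mm above the outer lid's origin.
- bolt_tin: straight-sided open steel tin, 80 mm across, 75 mm high, with bolts in it; bystander
- piston: aluminium engine piston standing crown up, 82 mm across, 70 mm high; bystander
- wrench: steel spanner, 170 mm long, lying flat; bystander
- driver: screwdriver, 180 mm long, lying flat; bystander
- bearing: steel bearing ring, 52 mm across, 15 mm high, lying flat; bystander
- socket: steel socket, 22 mm across, 30 mm high, standing; bystander
- oil: oil bottle, 64 mm across, 170 mm high; bystander
- carton: small cardboard carton, 90 x 120 x 45 mm high; bystander

How it is judged:
On the way, in this order (a step that is already met when the one before it is completed fails the run):
1. the nested lids are carried together: inner lid held by the fingers at least 30 mm off the bench, cap still on it (height (world z) of inner_lid above 0.03 m and z of outer_lid in the frame of inner_lid below 0.027 m and horizontal distance between outer_lid and inner_lid below 0.008 m and contact force between the fingers and inner_lid above 0.5 N), for 0.2 s.
2. the inner lid is fully home in the pot, the cap still nested on it, and the fingers have let go of both (z of inner_lid in the frame of pot between 0.0735 and 0.0785 m and horizontal distance between inner_lid and pot below 0.005 m and angle between the z axis of inner_lid and the z axis of pot, either way round below 0.06 rad and z of outer_lid in the frame of inner_lid below 0.027 m and horizontal distance between outer_lid and inner_lid below 0.008 m and contact force between the fingers and inner_lid below 0.05 N and contact force between the fingers and outer_lid below 0.05 N), for 0.2 s.
3. the cap is lifted clear off the inner lid, which stays seated (z of outer_lid in the frame of inner_lid above 0.045 m and z of inner_lid in the frame of pot between 0.0735 and 0.0785 m and horizontal distance between inner_lid and pot below 0.005 m and angle between the z axis of inner_lid and the z axis of pot, either way round below 0.06 rad and contact force between the fingers and outer_lid above 0.5 N), for 0.1 s.
At the end, for the whole second after the job is handed in: The inner lid is fully home in the pot (height within 2.5 mm, centred within 5 mm, level within 3 degrees), untouched and still; pot upright; the cap is held by the fingers, clear of the inner lid, its underside 180 mm or more above the bench, level within 14 degrees, still (z of inner_lid in the frame of pot between 0.0735 and 0.0785 m and horizontal distance between inner_lid and pot below 0.005 m and angle between the z axis of inner_lid and the z axis of pot, either way round below 0.06 rad and height (world z) of outer_lid above 0.18 m and angle between outer_lid's own z axis and vertical below 0.25 rad and contact force between the fingers and outer_lid above 0.5 N and contact force between each of outer_lid, the arm and inner_lid below 0.05 N and linear speed of outer_lid below 0.03 m/s and linear speed of inner_lid below 0.02 m/s and angle between pot's own z axis and vertical below 0.05 rad); the arm keeps its last pose, push and grip.
It fails at once if the inner lid is squeezed with a grip of more than 25 N (50 N over both fingers) (contact force between the fingers and inner_lid above 50 N).
It fails at once if the inner lid is pushed or knocked onto the pot with more than 25 N, or falls freely by more than about 8 mm (contact force between inner_lid and pot above 25 N or (contact force between the fingers and inner_lid below 0.05 N and linear speed of inner_lid above 0.4 m/s)).
It fails at once if the cap comes off the inner lid before the inner lid is home, or the inner lid comes out of its seat while the cap is off (z of outer_lid in the frame of inner_lid above 0.029 m and not (z of inner_lid in the frame of pot between 0.0735 and 0.0785 m and horizontal distance between inner_lid and pot below 0.005 m and angle between the z axis of inner_lid and the z axis of pot, either way round below 0.06 rad)).
It fails at once if the inner lid is disturbed (moves, or is touched by the arm) while the cap is being lifted off or is off (z of outer_lid in the frame of inner_lid above 0.029 m and (linear speed of inner_lid above 0.03 m/s or angular speed of inner_lid above 0.6 rad/s or contact force between the arm and inner_lid above 0.5 N)).
It fails at once if the pot is shifted more than 15 mm or tipped, or a bystander is moved by more than 20 mm (distance of pot from where it was at the start of the episode above 0.015 m or angle between pot's own z axis and vertical above 0.15 rad or distance of any of bolt_tin, piston, wrench, driver, bearing, socket, oil, carton from where it was at the start of the episode above 0.02 m).
It also fails if it takes over 64 s, if anything falls off the work surface, if the arm or the gripper's body presses on something with over 40 N, if the wrist force passes 120 N, or if a joint passes its speed limit or range.

## Working session

There is one attempt and no reset: what is moved stays moved. The work goes in short steps, Python scripts to look and compute and a tool call to move; the robot and the scene stay as the last step left them, time stands still between calls to the robot, and variables do not carry over. Pictures are saved under pics/ and viewed, at most 10 in all, crops included, and the job is handed in when it is done.

```bash
ls; mkdir -p pics; cat > h.py <<'E'
from workcell import env
import numpy as np, cv2
def snap(name,fn):
    c=env.read_camera(name); cv2.imwrite('pics/'+fn+'.png',c['image'][:,:,::-1]); np.savez('pics/'+fn+'.npz',**{k:np.array(c[k]) for k in('image','K','R','t')}); return c
def ray(fn,u,v,fish=False):
    c=np.load('pics/'+fn+'.npz');K=c['K']
    x=(u-K[0,2])/K[0,0];y=(v-K[1,2])/K[1,1]
    if fish:
        r=np.hypot(x,y); d=np.array([np.sin(r)*x/r,np.sin(r)*y/r,np.cos(r)]) if r>0 else np.array([0,0,1.])
    else: d=np.array([x,y,1.])
    d=c['R'].T@d
    return -c['R'].T@c['t'], d/np.linalg.norm(d)
def tri(rays):
    A=0;b=0
    for o,d in rays:
        P=np.eye(3)-np.outer(d,d);A=A+P;b=b+P@o
    X=np.linalg.solve(A,b); return X,[np.linalg.norm((np.eye(3)-np.outer(d,d))@(X-o)) for o,d in rays]
def proj(fn,X,fish=False):
    c=np.load('pics/'+fn+'.npz');K=c['K'];p=c['R']@np.array(X)+c['t']
    if fish:
        s=np.hypot(p[0],p[1]);a=np.arctan2(s,p[2]);p=np.array([p[0]/s*a,p[1]/s*a,1])
    p=p/p[2]; return K[0,0]*p[0]+K[0,2],K[1,1]*p[1]+K[1,2]
def plane(fn,u,v,z,fish=False):
    o,d=ray(fn,u,v,fish); return o+d*(z-o[2])/d[2]
E
python3 - <<'E'
from h import *
for n in('scene','top','wrist'):
    c=snap(n,n+'0'); print(n,c['K'][0],c['K'][1],(-c['R'].T@c['t']).round(3),c['R'][2].round(2))
s=cv2.imread('pics/scene0.png');t=cv2.imread('pics/top0.png')
cv2.imwrite('pics/st.png',cv2.resize(np.hstack([s,t]),(800,300)))
print(env.get_state())
E
```

```text
pics
workcell.py
scene [378.31961619   0.         257.84007351] [  0.         378.31961619 191.16754021] [ 1.399 -0.065  0.995] [-0.66  0.05 -0.75]
top [381.33525899   0.         255.9149627 ] [  0.         381.33525899 190.52628245] [ 0.492 -0.021  1.066] [ 0.1  -0.01 -0.99]
wrist [297.31863964   0.         251.34962772] [  0.         297.31863964 198.26331839] [ 0.316 -0.486  0.373] [-0.25 -0.12 -0.96]
{'clock': 0.15, 'joint_pos': array([-1.25760957e+00,  3.13839977e-01,  4.52637354e-02,  1.30360171e+00,
       -2.28116940e-05,  1.43119848e+00]), 'qvel': array([ 0.00040303, -0.00212487,  0.00353317, -0.00057156,  0.00038491,
       -0.00105101]), 'tau': array([-5.16651071e-04, -4.81065667e+01,  2.98815143e+01,  1.39404723e-02,
       -1.77081156e-04, -8.47452071e-06]), 'tcp_pos': array([ 0.25141589, -0.51670627,  0.22971657]), 'orientation': array([-6.87224925e-04,  9.74482297e-01,  2.24463306e-01, -7.12464862e-05]), 'wrist_force': array([-0.33162621,  0.46378255,  0.33273104]), 'ft_torque': array([-0.02704509,  0.00355045,  0.05628662]), 'grip_force': 0.0, 'finger_gap': 0.0856074753743338}
```

View pics/st.png

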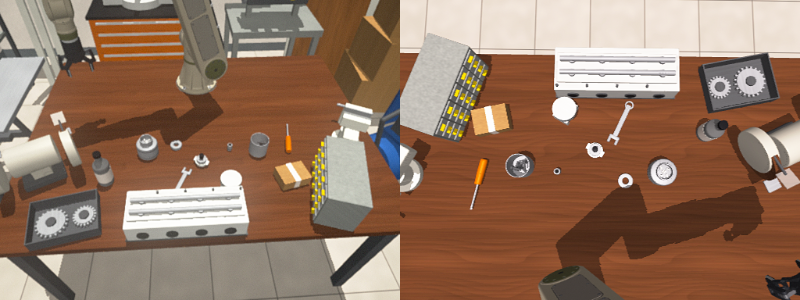

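The pair of lids is at about (250,192) in top and (258,205) in scene. The pot is at about (337,219) in top and (188,187) in scene. I'll enlarge those areas.

```bash
python3 - <<'E'
import cv2,numpy as np
s=cv2.imread('pics/scene0.png');t=cv2.imread('pics/top0.png')
r=lambda im,u,v:cv2.resize(im[v-24:v+24,u-32:u+32],(400,300),interpolation=cv2.INTER_CUBIC)
cv2.imwrite('pics/crop0.png',np.vstack([np.hstack([r(t,250,192),r(t,337,219)]),np.hstack([r(s,258,205),r(s,188,187)])]))
E
```

```text
(no output)
```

View pics/crop0.png

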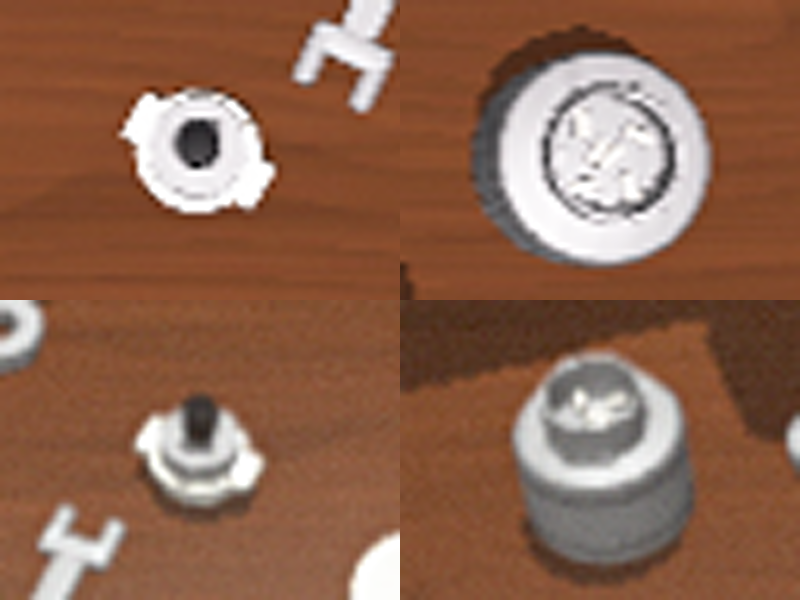

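In top, the knob is at crop (198,145) and the lug ends at (135,112) and (261,189); the mouth is centred at (612,148). In scene, the lug ends are at (148,443) and (253,470) and the mouth is at about (597,398). I'll triangulate these.

```bash
cat > m.py <<'E'
from h import *
f=lambda u,v,o:((u+.5)/6.25-.5+o[0],(v+.5)/6.25-.5+o[1])
TL,TP,SL,SP=(218,168),(305,195),(226,181),(156,163)
a=f(135,112,TL);b=f(261,189,TL);c=f(148,143,SL);d=f(253,170,SL)
for n,p,q in(('lugUL/left',a,c),('lugLR/right',b,d),('lugs mid',f(198,150.5,TL),f(200.5,156.5,SL)),('knobtop',f(198,145,TL),f(199,102,SL)),('mouth',f(212,148,TP),f(197,98,SP))):
    X,e=tri([ray('top0',*p),ray('scene0',*q)]);print(n,X.round(4),np.round(e,4))
A=plane('top0',*a,.022);B=plane('top0',*b,.022);print(A,B,(A+B)/2,np.linalg.norm(A-B),np.degrees(np.arctan2(*(B-A)[[1,0]])))
A=plane('scene0',*c,.018);B=plane('scene0',*d,.018);print(A,B,(A+B)/2,np.linalg.norm(A-B),np.degrees(np.arctan2(*(B-A)[[1,0]])))
print(plane('top0',*f(212,148,TP),.09),plane('scene0',*f(197,98,SP),.09))
E
python3 m.py
```

```text
lugUL/left [ 0.6087 -0.0111  0.0493] [0.0267 0.0267]
lugLR/right [ 0.5838 -0.0099 -0.0043] [0.03 0.03]
lugs mid [ 0.5953 -0.0103  0.0189] [0.001 0.001]
knobtop [ 0.5935 -0.011   0.0614] [0.0007 0.0007]
mouth [ 0.5226 -0.24    0.0895] [0.0013 0.0013]
[0.61168957 0.01660878 0.022     ] [ 0.57827789 -0.03925688  0.022     ] [ 0.59498373 -0.01132405  0.022     ] 0.06509464596986059 -120.88245860605397
[ 0.58352442 -0.03688166  0.018     ] [0.60553063 0.0180621  0.018     ] [ 0.59452753 -0.00940978  0.018     ] 0.05918690240395127 68.17277984372613
[ 0.52251033 -0.2411717   0.09      ] [ 0.52332724 -0.2385593   0.09      ]
```
Lugs mid (0.595,-0.0105,0.019). Great. (UL/left mismatched correspondences; scene camera faces back: right in scene = +y. UL in top = +y. fine.) Lug axis direction ~ 59-68 deg; top says 59.1. Refine with wrist camera.

Lug midpoint is (0.595, -0.0105) and the mouth is (0.5226, -0.240, 0.0895), both matching the stated heights. I'll move above the lids and turn so that tool y is at +60°.

Careful with the scale: shifts go in cm. That gives: 0.44 m is 44, -0.253 m is -25.3.

nudge_tcp:
  ticks:
    - [[5.5, -3.2, 0, 0, 0, -0.18], [11, -6.4, 0, 0, 0, -0.36], [16.5, -9.6, 0, 0, 0, -0.54], [22, -12.8, 0, 0, 0, -0.72], [27.5, -16, 0, 0, 0, -0.9], [33, -19.2, 0, 0, 0, -1.08], [38.5, -22.4, 0, 0, 0, -1.26], [44, -25.3, 0, 0, 0, -1.44]]
  jaw: 0.085
  force: 20

```text
clock: 1.15
tcp_pos: [0.5328, -0.1013, 0.2303]
orientation: [0.0, 0.582, 0.813, -0.0]
wrist_force: [0.5, -0.6, -0.6]
finger_gap: 0.0854
grip_force: 0.0
```

```bash
cat > go.py <<'E'
import sys
from h import *
from scipy.spatial.transform import Rotation as Ro
# go.py x y z yaw(of tool y, deg): print shift in tool axes
x,y,z,yaw=map(float,sys.argv[1:5]); s=env.get_state()
R=Ro.from_quat(np.roll(s['orientation'],-1)); a=np.radians(yaw)
Y=np.array([np.cos(a),np.sin(a),0]);Z=np.array([0,0,-1.]);T=np.c_[np.cross(Y,Z),Y,Z]
rv=min([(R.inv()*Ro.from_matrix(M)).as_rotvec() for M in(T,np.c_[-T[:,0],-T[:,1],Z])],key=np.linalg.norm)
print((R.inv().apply(np.array([x,y,z])-s['tcp_pos'])).round(4),rv.round(4),'tcp',s['tcp_pos'].round(4),'q',s['joint_pos'].round(2),'F',s['wrist_force'].round(2),s['clock'])
E
python3 go.py .595 -.0105 .2 60
```

```text
[0.0659 0.0882 0.0303] [-1.000e-04  2.000e-04 -7.192e-01] tcp [ 0.5328 -0.1013  0.2303] q [-0.34  0.25 -0.04  1.28 -0.    0.91] F [ 0.49 -0.61 -0.61] 1.15
```

In the tool's units: 0.088 m is 8.8, 0.066 m is 6.6.

nudge_tcp:
  ticks:
    - [[1.6, 2.2, 0.7, 0, 0, -0.18], [3.3, 4.4, 1.5, 0, 0, -0.36], [5, 6.6, 2.2, 0, 0, -0.54], [6.6, 8.8, 3, 0, 0, -0.719], [6.6, 8.8, 3, 0, 0, -0.719], [6.6, 8.8, 3, 0, 0, -0.719]]

```text
clock: 1.9
tcp_pos: [0.5942, -0.013, 0.2002]
orientation: [-0.0, 0.263, 0.965, -0.0]
wrist_force: [-0.3, -0.0, -0.1]
finger_gap: 0.0847
grip_force: 0.0
```

```bash
python3 go.py .595 -.0105 .2 60
python3 - <<'E'
from h import *
c=snap('wrist','w1')
im=c['image'][:,:,::-1]
for X in([.595,-.0105,.018],[.595,-.0105,.058]): print(proj('w1',X,True))
u,v=map(int,proj('w1',[.595,-.0105,.03],True)); u=min(max(u,64),448);v=min(max(v,48),336); print(u,v)
cv2.imwrite('pics/w1c.png',cv2.resize(im[v-48:v+48,u-64:u+64],(800,600),interpolation=cv2.INTER_CUBIC))
E
```

```text
[0.0006 0.0026 0.0002] [-0.0007 -0.0006 -0.0081] tcp [ 0.5942 -0.013   0.2002] q [-0.16  0.36  0.04  1.25 -0.    0.37] F [-0.31 -0.02 -0.09] 1.9
(np.float64(253.72051708377668), np.float64(177.3583577968942))
(np.float64(253.9777388184904), np.float64(185.9176816703494))
253 179
```

View pics/w1c.png

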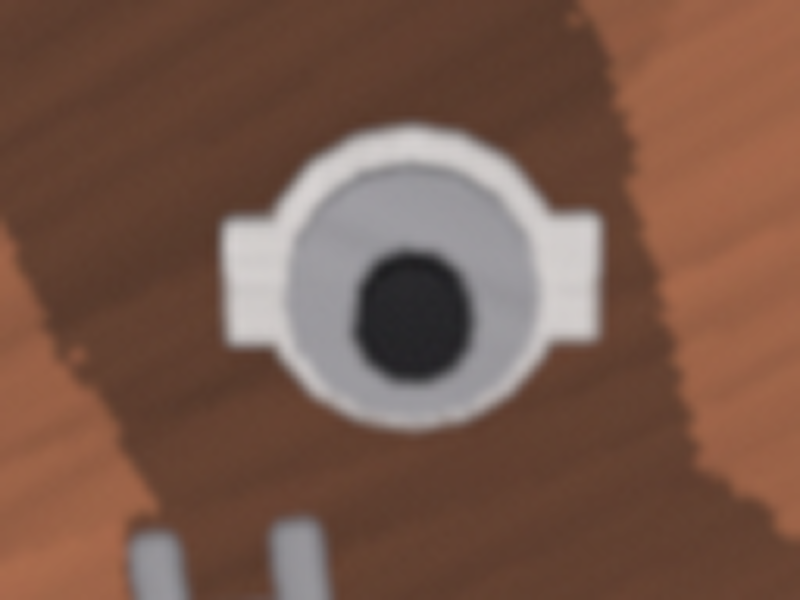

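The lug ends are at crop (225,282) and (601,276), and the knob top is at about (414,318).

```bash
python3 - <<'E'
from h import *
f=lambda u,v:((u+.5)/6.25-.5+189,(v+.5)/6.25-.5+131)
A=plane('w1',*f(225,282),.022,True);B=plane('w1',*f(601,276),.022,True)
print((A+B)/2,np.linalg.norm(A-B),np.degrees(np.arctan2(*(B-A)[[1,0]])))
m=f(413,279); T=((198+.5)/6.25-.5+218,(150.5+.5)/6.25-.5+168);S=((200.5+.5)/6.25-.5+226,(156.5+.5)/6.25-.5+181)
print(tri([ray('w1',*m,True),ray('top0',*T),ray('scene0',*S)]))
k=f(414,318); print(plane('w1',*k,.058,True)); print(proj('w1',[.5226,-.24,.09],True))
E
python3 go.py .595 -.0105 .2 60
```

```text
[ 0.59260752 -0.00790962  0.022     ] 0.06664484692166642 60.61037811928766
(array([ 0.59439902, -0.00967346,  0.01735464]), [np.float64(0.0014945914407604652), np.float64(0.0019326208068340856), np.float64(0.0005005796363952925)])
[ 0.59150911 -0.00750352  0.058     ]
(np.float64(46.0805680559983), np.float64(240.80984318180626))
[0.0008 0.0028 0.0005] [-0.0005 -0.0001 -0.0083] tcp [ 0.5943 -0.0134  0.2005] q [-0.16  0.36  0.04  1.25 -0.    0.37] F [-0.47  0.07 -0.18] 1.95
```

```bash
python3 go.py .5935 -.009 .026 60.6
```

```text
[0.0029 0.0034 0.1745] [-0.0005 -0.0001 -0.0188] tcp [ 0.5943 -0.0134  0.2005] q [-0.16  0.36  0.04  1.25 -0.    0.37] F [-0.47  0.07 -0.18] 1.95
```

nudge_tcp:
  ticks:
    - [[0.1, 0.2, 4, 0, 0, -0.018], [0.1, 0.35, 8, 0, 0, -0.018], [0.1, 0.35, 11.5, 0, 0, -0.018], [0.1, 0.35, 14, 0, 0, -0.018], [0.1, 0.35, 14, 0, 0, -0.018]]

```text
clock: 2.58
tcp_pos: [0.5935, -0.01, 0.0588]
orientation: [-0.002, 0.254, 0.967, -0.0]
wrist_force: [0.7, -0.3, 0.5]
finger_gap: 0.0845
grip_force: 0.0
```

```bash
python3 go.py .5935 -.009 .026 60.6
```

```text
[0.0004 0.0009 0.0328] [-0.0017 -0.0038 -0.0009] tcp [ 0.5935 -0.01    0.0588] q [-0.15  0.45 -0.18  0.94 -0.    0.36] F [ 0.68 -0.32  0.54] 2.575
```

nudge_tcp:
  ticks:
    - [[0, 0.1, 1.2, 0, 0, 0], [0, 0.1, 2.4, 0, 0, 0], [0, 0.1, 3.3, 0, 0, 0], [0, 0.1, 3.3, 0, 0, 0], [0, 0.1, 3.3, 0, 0, 0]]
  jaw: 0.072
  force: 20

```text
clock: 3.2
tcp_pos: [0.5963, -0.0084, 0.0276]
orientation: [0.0, 0.253, 0.967, -0.0]
wrist_force: [0.3, 0.0, 0.1]
finger_gap: 0.0719
grip_force: 0.0
```

```bash
python3 - <<'E'
from h import *
c=snap('wrist','w2'); cv2.imwrite('pics/w2c.png',cv2.resize(c['image'][100:350,90:420,::-1],(792,600)))
E
python3 go.py .5935 -.009 .026 60.6
```

```text
[ 0.0022 -0.002   0.0017] [0.0002 0.0007 0.0014] tcp [ 0.5964 -0.0084  0.0277] q [-0.15  0.49 -0.22  0.87 -0.    0.36] F [0.54 0.62 0.25] 3.25
```

View pics/w2c.png

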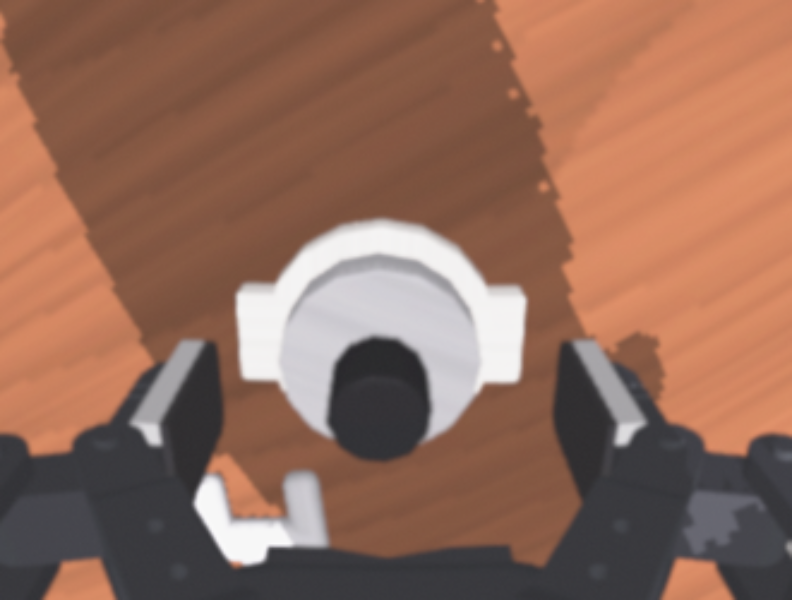

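Lug ends are at full-image positions around (90+243/2.4, 100+330/2.4), and the pad tips are at crop row 340. I'll check pad against lug by projection.

```bash
python3 - <<'E'
from h import *
from scipy.spatial.transform import Rotation as Ro
s=env.get_state();R=Ro.from_quat(np.roll(s['orientation'],-1)).as_matrix();p=s['tcp_pos']
f=lambda u,v:((u+.5)/2.4-.5+90,(v+.5)/2.4-.5+100)
for u,v in((237,290),(243,380),(526,290),(519,382)):
    X=plane('w2',*f(u,v),.022,True); print('lug corner tool',(R.T@(X-p)).round(4),X.round(4))
for u,v in ((218,342),(560,342)):
  for z in(.01,.014,.018,.022):
    o,d=ray('w2',*f(u,v),True); o=R.T@(o-p);d=R.T@d; print('pad tip',z,(o+d*(z-o[2])/d[2]).round(4))
E
```

```text
lug corner tool [ 0.0152 -0.0341  0.0057] [ 0.5665 -0.0306  0.022 ]
lug corner tool [-0.0078 -0.0344  0.0057] [ 0.5863 -0.0421  0.022 ]
lug corner tool [0.0154 0.0312 0.0057] [0.5983 0.0264 0.022 ]
lug corner tool [-0.0081  0.0312  0.0058] [0.6188 0.0149 0.022 ]
pad tip 0.01 [ 0.0001 -0.0407  0.01  ]
pad tip 0.014 [-0.0017 -0.0418  0.014 ]
pad tip 0.018 [-0.0036 -0.0429  0.018 ]
pad tip 0.022 [-0.0054 -0.0439  0.022 ]
pad tip 0.01 [0.0003 0.0415 0.01  ]
pad tip 0.014 [-0.0016  0.0425  0.014 ]
pad tip 0.018 [-0.0034  0.0436  0.018 ]
pad tip 0.022 [-0.0053  0.0447  0.022 ]
```

```bash
python3 - <<'E'
from h import *
from scipy.spatial.transform import Rotation as Ro
s=env.get_state();R=Ro.from_quat(np.roll(s['orientation'],-1)).as_matrix();p=s['tcp_pos'];print(p,s['finger_gap'])
f=lambda u,v:((u+.5)/2.4-.5+90,(v+.5)/2.4-.5+100)
for u,v,y in ((218,342,-.036),(560,342,.036),(222,420,-.036),(555,420,.036),(192,500,-.036),(584,505,.036)):
    o,d=ray('w2',*f(u,v),True); o=R.T@(o-p);d=R.T@d; print((u,v),(o+d*(y-o[1])/d[1]).round(4))
print(o)
g=lambda P:tuple(((np.array(proj('w2',R@np.array(P)+p,True))-[90,100]+.5)*2.4-.5).round(0))
for z in(.011,.022):
  print([g([x,y,z]) for x in(.011,-.011) for y in(-.036,.036)])
c=np.load('pics/w2.npz')['image'];cv2.imwrite('pics/w2d.png',cv2.resize(c[220:320,130:230,::-1],(600,600),interpolation=cv2.INTER_CUBIC))
E
```

```text
[ 0.59641092 -0.00839002  0.02774113] 0.07212111733601148
(218, 342) [ 0.0084 -0.036  -0.0078]
(560, 342) [ 0.0097  0.036  -0.0102]
(222, 420) [-0.0089 -0.036  -0.0113]
(555, 420) [-0.0076  0.036  -0.0131]
(192, 500) [-0.0097 -0.036  -0.0395]
(584, 505) [-0.0096  0.036  -0.0409]
[ 7.13052893e-02  1.21630392e-04 -1.43184920e-01]
[(np.float64(235.0), np.float64(299.0)), (np.float64(541.0), np.float64(299.0)), (np.float64(241.0), np.float64(382.0)), (np.float64(533.0), np.float64(382.0))]
[(np.float64(243.0), np.float64(283.0)), (np.float64(532.0), np.float64(283.0)), (np.float64(249.0), np.float64(362.0)), (np.float64(526.0), np.float64(363.0))]
```

View pics/w2d.png

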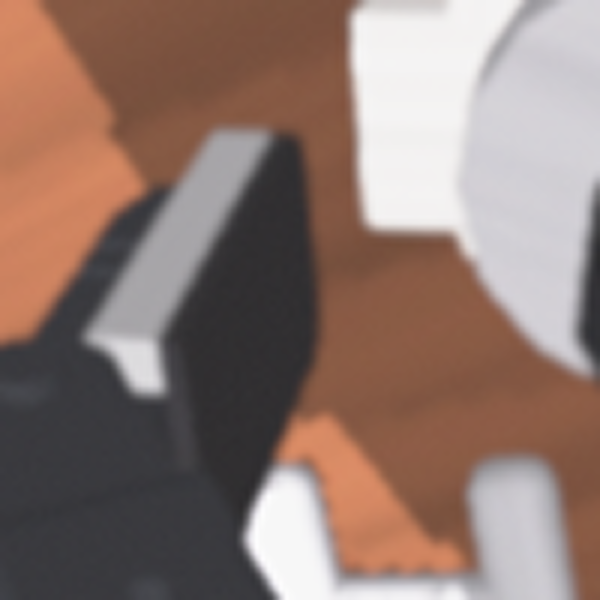

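Pads are roughly centred at tool x≈0 while the lid shows at about +3.5 mm x and -1.5 mm y. I'll correct that, then see in the scene camera how low the tips stand.

nudge_tcp:
  ticks:
    - [[0.18, -0.07, 0, 0, 0, 0], [0.35, -0.15, 0, 0, 0, 0], [0.35, -0.15, 0, 0, 0, 0]]

```text
clock: 3.62
tcp_pos: [0.5921, -0.008, 0.0275]
orientation: [0.0, 0.253, 0.967, -0.0]
wrist_force: [0.3, -0.9, 0.2]
finger_gap: 0.072
grip_force: 0.0
```

```bash
python3 - <<'E'
from h import *
c=snap('scene','s2');t=snap('top','t2')
r=lambda im,u,v:cv2.resize(im[v-24:v+24,u-32:u+32,::-1],(400,300),interpolation=cv2.INTER_CUBIC)
cv2.imwrite('pics/s2c.png',cv2.resize(c['image'][175:235,218:298,::-1],(800,600),interpolation=cv2.INTER_CUBIC))
from scipy.spatial.transform import Rotation as Ro
s=env.get_state();R=Ro.from_quat(np.roll(s['orientation'],-1)).as_matrix();p=s['tcp_pos'];print(p,s['finger_gap'])
for z in(-.01,.011,.022):
  print(z,[tuple(((np.array(proj('s2',R@np.array([x,y,z])+p))-[218,175]+.5)*10-.5).round(0)) for x in(.011,-.011) for y in(-.036,.036)])
E
```

```text
[ 0.59229104 -0.00802035  0.02748834] 0.07182786995266328
-0.01 [(np.float64(322.0), np.float64(209.0)), (np.float64(517.0), np.float64(281.0)), (np.float64(293.0), np.float64(254.0)), (np.float64(489.0), np.float64(328.0))]
0.011 [(np.float64(323.0), np.float64(250.0)), (np.float64(516.0), np.float64(322.0)), (np.float64(294.0), np.float64(295.0)), (np.float64(488.0), np.float64(368.0))]
0.022 [(np.float64(323.0), np.float64(271.0)), (np.float64(515.0), np.float64(342.0)), (np.float64(294.0), np.float64(316.0)), (np.float64(487.0), np.float64(389.0))]
```

View pics/s2c.png

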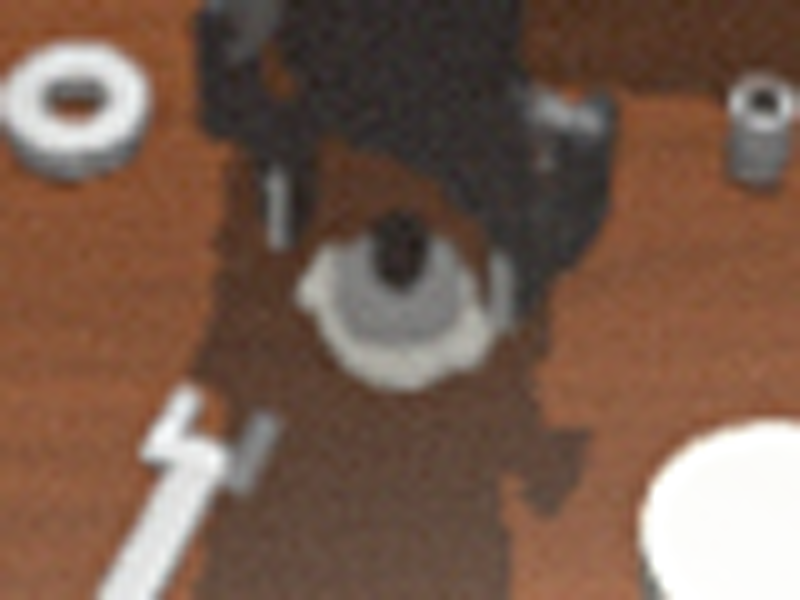

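Both views put the fingertips about 10 mm behind the reported TCP, at z≈0.038, which is still above the lugs. I'll lower in small steps and watch the force.

In the tool's units: 0.009 m is 0.9, 0.003 m is 0.3.

nudge_tcp:
  ticks:
    - [[0, 0, 0.3, 0, 0, 0], [0, 0, 0.6, 0, 0, 0], [0, 0, 0.9, 0, 0, 0], [0, 0, 0.9, 0, 0, 0]]

```text
clock: 4.22
tcp_pos: [0.5919, -0.008, 0.0179]
orientation: [-0.0, 0.253, 0.967, -0.0]
wrist_force: [-0.4, 0.6, -0.5]
finger_gap: 0.0719
grip_force: 0.0
```

```bash
python3 - <<'E'
from h import *
snap('wrist','w3')
from scipy.spatial.transform import Rotation as Ro
c=np.load('pics/w3.npz')['image'];w=np.load('pics/w2.npz')['image']
s=env.get_state();print(s['tcp_pos'],s['wrist_force'],s['tau'].round(1))
# lid centre (tool frame) from white lug region
cv2.imwrite('pics/w3c.png',cv2.resize(np.vstack([w[190:340,130:370],c[190:340,130:370]])[:,:,::-1],(480,600)))
c=snap('scene','s3')
E
```

```text
[ 0.59208943 -0.00797279  0.01811922] [ 0.35466679 -0.60188008 -0.59380952] [ -0.  -52.6  24.9  -0.   -0.    0. ]
```

View pics/w3c.png

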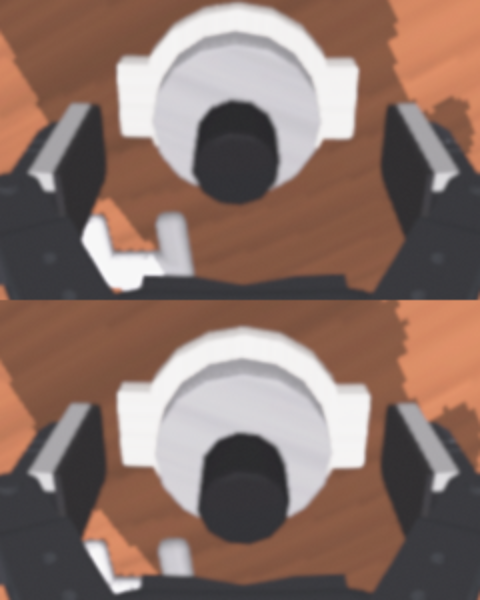

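No contact yet. The lids are centred between the pads (columns 243 vs 245), and the tips at z≈0.027 are just above the lug tops. I'll continue down another 16 mm in two steps.

```bash
python3 - <<'E'
from h import *
from scipy.spatial.transform import Rotation as Ro
s=env.get_state();R=Ro.from_quat(np.roll(s['orientation'],-1)).as_matrix();p=s['tcp_pos']
for u,v in((118,85),(122,167),(370,86),(365,168)):
    X=plane('w3',130+(u+.5)/2-.5,190+(v+.5)/2-.5,.022,True); print((R.T@(X-p)).round(4))
E
```

```text
[ 0.0126 -0.0322 -0.0037]
[-0.012  -0.0331 -0.0037]
[ 0.0124  0.0327 -0.0037]
[-0.0122  0.0335 -0.0037]
```

nudge_tcp:
  ticks:
    - [[0, 0, 0.3, 0, 0, 0], [0, 0, 0.6, 0, 0, 0], [0, 0, 0.9, 0, 0, 0], [0, 0, 0.9, 0, 0, 0]]

```text
clock: 4.82
tcp_pos: [0.592, -0.0079, 0.009]
orientation: [-0.0, 0.253, 0.967, -0.0]
wrist_force: [-0.5, 0.5, 1.5]
finger_gap: 0.0721
grip_force: 0.0
```

nudge_tcp:
  ticks:
    - [[0, 0, 0.3, 0, 0, 0], [0, 0, 0.5, 0, 0, 0], [0, 0, 0.7, 0, 0, 0], [0, 0, 0.7, 0, 0, 0]]

```text
clock: 5.32
tcp_pos: [0.5921, -0.008, 0.0022]
orientation: [-0.0, 0.253, 0.967, -0.0]
wrist_force: [0.4, 0.4, -0.0]
finger_gap: 0.072
grip_force: 0.0
```

Centred within 0.5 mm and no force. I'll go 3 mm lower and close gently.

nudge_tcp:
  ticks:
    - [[0, 0, 0.15, 0, 0, 0], [0, 0, 0.3, 0, 0, 0]]

```text
clock: 5.58
tcp_pos: [0.5924, -0.008, -0.0006]
orientation: [0.0, 0.253, 0.967, -0.0]
wrist_force: [0.1, -1.3, -0.6]
finger_gap: 0.0721
grip_force: 0.0
```

nudge_tcp:
  ticks:
    - [[0, 0, 0, 0, 0, 0], [0, 0, 0, 0, 0, 0], [0, 0, 0, 0, 0, 0]]
  jaw: 0.067
  force: 10

```text
clock: 5.95
tcp_pos: [0.5923, -0.008, -0.0006]
orientation: [0.0, 0.253, 0.967, -0.0]
wrist_force: [-0.2, 0.6, -0.2]
finger_gap: 0.0668
grip_force: 0.0
```

nudge_tcp:
  ticks:
    - [[0, 0, 0, 0, 0, 0], [0, 0, 0, 0, 0, 0], [0, 0, 0, 0, 0, 0]]
  jaw: 0.064
  force: 10

```text
clock: 6.32
tcp_pos: [0.5923, -0.0081, -0.0004]
orientation: [0.0, 0.253, 0.967, -0.0]
wrist_force: [-1.0, -1.0, 3.6]
finger_gap: 0.0654
grip_force: 22.9
```

Stopped on the lugs at 65.4 mm, but with 22.9 N. I'll ease it.

nudge_tcp:
  ticks:
    - [[0, 0, 0, 0, 0, 0], [0, 0, 0, 0, 0, 0]]
  jaw: 0.065
  force: 10

```text
clock: 6.58
tcp_pos: [0.5923, -0.0081, -0.0004]
orientation: [0.0, 0.253, 0.967, -0.0]
wrist_force: [-2.7, -0.8, 4.2]
finger_gap: 0.0661
grip_force: 23.0
```

nudge_tcp:
  ticks:
    - [[0, 0, 0, 0, 0, 0], [0, 0, 0, 0, 0, 0]]
  jaw: 0.0655
  force: 10

```text
clock: 6.82
tcp_pos: [0.5923, -0.0081, -0.0004]
orientation: [0.0, 0.253, 0.967, -0.0]
wrist_force: [-1.9, -0.4, 6.0]
finger_gap: 0.0656
grip_force: 18.3
```

nudge_tcp:
  ticks:
    - [[0, 0, 0, 0, 0, 0], [0, 0, 0, 0, 0, 0]]
  jaw: 0.0658
  force: 10

```text
clock: 7.08
tcp_pos: [0.5924, -0.0081, -0.0005]
orientation: [0.0, 0.253, 0.967, -0.0]
wrist_force: [-2.0, -0.4, 4.9]
finger_gap: 0.0658
grip_force: 8.0
```

nudge_tcp:
  ticks:
    - [[0, 0, 0, 0, 0, 0]]
  jaw: 0.0660
  force: 10

```text
clock: 7.2
tcp_pos: [0.5924, -0.0081, -0.0007]
orientation: [0.0, 0.253, 0.967, -0.0]
wrist_force: [-1.3, 0.3, 3.3]
finger_gap: 0.066
grip_force: 2.4
```

nudge_tcp:
  ticks:
    - [[0, 0, 0, 0, 0, 0], [0, 0, 0, 0, 0, 0], [0, 0, -0.2, 0, 0, 0], [0, 0, -0.4, 0, 0, 0], [0, 0, -0.8, 0, 0, 0], [0, 0, -1.3, 0, 0, 0], [0, 0, -2, 0, 0, 0], [0, 0, -2, 0, 0, 0]]
  jaw: 0.0657
  force: 10

```text
clock: 8.2
tcp_pos: [0.5931, -0.0081, 0.0204]
orientation: [0.001, 0.253, 0.967, 0.0]
wrist_force: [0.5, 0.7, -3.0]
finger_gap: 0.0661
grip_force: 7.8
```

Weight of about 3 N matches both lids. Tighten slightly and lift.

In the tool's units: -0.11 m is -11, -0.108 m is -10.8.

nudge_tcp:
  ticks:
    - [[0, 0, -0.8, 0, 0, 0], [0, 0, -2.2, 0, 0, 0], [0, 0, -4, 0, 0, 0], [0, 0, -6, 0, 0, 0], [0, 0, -8, 0, 0, 0], [0, 0, -9.8, 0, 0, 0], [0, 0, -10.8, 0, 0, 0], [0, 0, -11, 0, 0, 0]]
  jaw: 0.0656
  force: 10

```text
clock: 9.2
tcp_pos: [0.5928, -0.0081, 0.1304]
orientation: [0.001, 0.253, 0.967, 0.0]
wrist_force: [0.8, 0.0, -3.5]
finger_gap: 0.066
grip_force: 10.1
```

```bash
python3 go.py .5226 -.24 .13 60.6
```

```text
[-0.0524 -0.2366  0.0004] [0.0005 0.0016 0.0014] tcp [ 0.5928 -0.0081  0.1304] q [-0.15  0.39 -0.09  1.09 -0.    0.36] F [ 0.77  0.02 -3.45] 9.2
```

nudge_tcp:
  ticks:
    - [[-0.3, -0.8, 0, 0, 0, 0], [-1, -2.6, 0, 0, 0, 0], [-2, -5, 0, 0, 0, 0], [-3.1, -7.8, 0, 0, 0, 0], [-4.1, -10.6, 0, 0, 0, 0], [-4.8, -12.8, 0, 0, 0, 0], [-5.2, -14, 0, 0, 0, 0], [-5.2, -14.2, 0, 0, 0, 0]]

```text
clock: 10.2
tcp_pos: [0.5675, -0.1584, 0.129]
orientation: [-0.0, 0.254, 0.967, 0.0]
wrist_force: [0.1, -0.0, -2.4]
finger_gap: 0.0658
grip_force: 10.1
```

nudge_tcp:
  ticks:
    - [[0, 0, 0, 0, 0, 0], [0, 0, 0, 0, 0, 0]]

```text
clock: 10.45
tcp_pos: [0.5682, -0.1565, 0.1294]
orientation: [-0.0, 0.253, 0.968, 0.0]
wrist_force: [-0.1, -0.2, -3.5]
finger_gap: 0.066
grip_force: 10.1
```

```bash
python3 - <<'E'
from h import *
c=snap('wrist','w4');u,v=proj('w4',[.5226,-.24,.09],True);print(u,v)
u=int(min(max(u,40),472));v=int(min(max(v,30),354));print(u,v)
cv2.imwrite('pics/w4c.png',cv2.resize(c['image'][v-30:v+30,u-40:u+40,::-1],(800,600),interpolation=cv2.INTER_CUBIC))
E
```

```text
116.89644373895354 223.68902370567457
116 223
```

View pics/w4c.png

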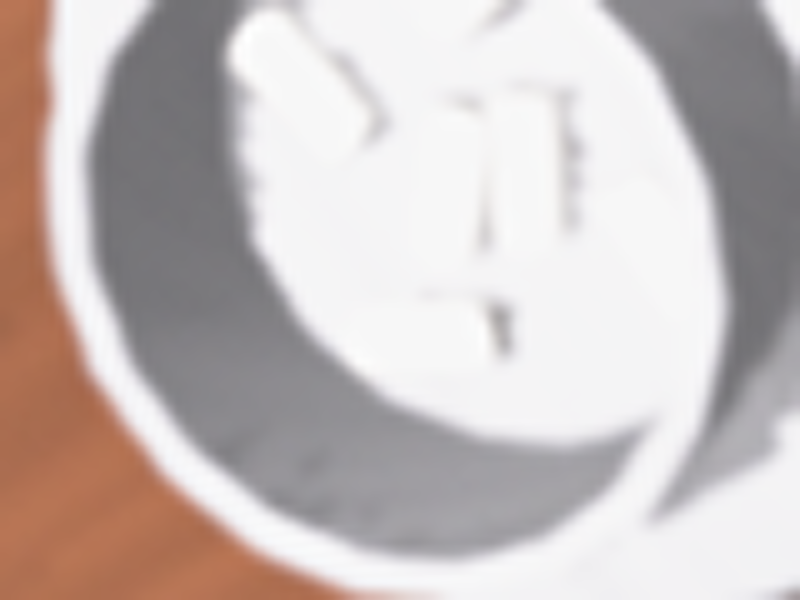

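The rim of the mouth shows here: the inner edge passes (90,170), (150,390), (440,558) and (610,485), and the outer edge (50,170), (100,380) and (728,310). I'll fit circles of known radii in the z=0.09 plane.

```bash
python3 - <<'E'
from h import *
from scipy.optimize import least_squares
inn=[(90,170),(105,280),(150,390),(250,490),(350,542),(440,558),(540,535),(610,485)]
out=[(50,170),(60,280),(100,380),(170,480),(250,545),(340,592),(728,310),(715,220),(660,85),(700,420)]
for z in(.088,.09,.092):
  P=lambda L:np.array([plane('w4',(u+.5)/10-.5+76,(v+.5)/10-.5+193,z,True)[:2] for u,v in L])
  I,O=P(inn),P(out)
  f=lambda c:np.r_[np.hypot(*(I-c[:2]).T)-c[2],np.hypot(*(O-c[:2]).T)-c[2]-.003]
  s=least_squares(f,[.52,-.24,.0245]);print(z,s.x.round(4),(f(s.x)*1e3).round(1))
E
python3 go.py .5226 -.24 .13 60.6
```

```text
0.088 [ 0.5175 -0.2416  0.0245] [-0.5 -0.7 -0.3 -0.7 -0.6 -0.4 -0.4 -0.3  0.1  0.5  0.5  0.8  0.7  1.
  0.5  0.2  0.  -0.1]
0.09 [ 0.5173 -0.2404  0.0242] [-0.5 -0.7 -0.3 -0.7 -0.6 -0.3 -0.4 -0.3  0.1  0.4  0.5  0.7  0.6  0.9
  0.4  0.1  0.  -0.1]
0.092 [ 0.5172 -0.2391  0.024 ] [-0.4 -0.7 -0.3 -0.7 -0.6 -0.3 -0.3 -0.3  0.1  0.4  0.4  0.7  0.6  0.9
  0.4  0.1  0.  -0.2]
[-0.001  -0.0952 -0.0006] [0.0001 0.     0.0026] tcp [ 0.5682 -0.1564  0.1294] q [-0.4   0.39 -0.1   1.08  0.    0.11] F [-0.13  0.56 -3.3 ] 10.5
```

Wrist and top/scene differ by about 3 mm. I'll hover over the midpoint and measure the pot directly around the held lid.

In the tool's units: 0.014 m is 1.4, 0.003 m is 0.3.

nudge_tcp:
  ticks:
    - [[0.1, -0.8, 0, 0, 0, 0], [0.1, -2.4, 0, 0, 0, 0], [0.2, -4.4, 0, 0, 0, 0], [0.3, -6.4, 0, 0, 0, 0], [0.3, -8.1, 0.4, 0, 0, 0], [0.3, -9.2, 0.8, 0, 0, 0], [0.3, -9.6, 1.2, 0, 0, 0], [0.3, -9.6, 1.4, 0, 0, 0]]

```text
clock: 11.5
tcp_pos: [0.5182, -0.2395, 0.1149]
orientation: [-0.0, 0.253, 0.967, 0.0]
wrist_force: [0.0, 0.6, -3.6]
finger_gap: 0.0651
grip_force: 10.1
```

nudge_tcp:
  ticks:
    - [[0, 0, 0, 0, 0, 0], [0, 0, 0, 0, 0, 0], [0, 0, 0, 0, 0, 0]]

```text
clock: 11.88
tcp_pos: [0.5187, -0.2392, 0.1156]
orientation: [0.0, 0.253, 0.968, -0.0]
wrist_force: [0.1, 0.1, -3.3]
finger_gap: 0.0657
grip_force: 10.1
```

```bash
python3 go.py .5185 -.239 .115 60.6; python3 - <<'E'
from h import *
c=snap('wrist','w5');print(proj('w5',[.5185,-.239,.066],True))
cv2.imwrite('pics/w5c.png',cv2.resize(c['image'][145:325,130:370,::-1],(800,600),interpolation=cv2.INTER_CUBIC))
E
```

```text
[0.0003 0.0001 0.0006] [-0.      0.0004  0.002 ] tcp [ 0.5187 -0.2392  0.1156] q [-0.57  0.36 -0.17  1.04 -0.   -0.06] F [ 0.11  0.14 -3.34] 11.875
(np.float64(251.22578561089577), np.float64(218.4692280904892))
```

View pics/w5c.png

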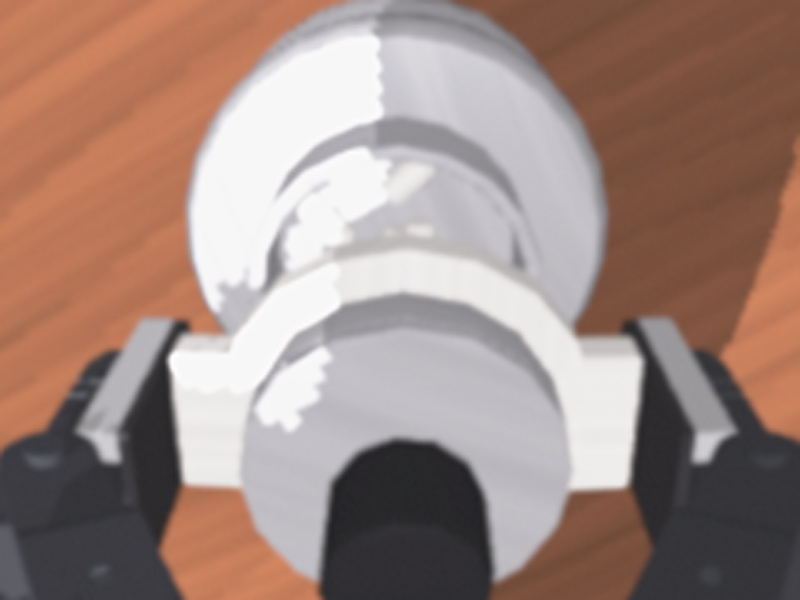

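Around the lid, the neck's outer rim runs through (265,225), (290,190), (400,147), (490,180) and (535,250). The shoulder edge is at (188,210) and (606,210). I'll fit both.

```bash
python3 - <<'E'
from h import *
from scipy.optimize import least_squares
from scipy.spatial.transform import Rotation as Ro
s=env.get_state();R=Ro.from_quat(np.roll(s['orientation'],-1)).as_matrix();p=s['tcp_pos']
P=lambda L,z:np.array([(R.T@(plane('w5',(u+.5)/3.3333-.5+130,(v+.5)/3.3333-.5+145,z,True)-p))[:2] for u,v in L])
def fit(n,L,z,r=None):
    Q=P(L,z)
    f=lambda c:np.hypot(*(Q-c[:2]).T)-(r or c[2])
    a=least_squares(f,[0,0,r or .03]);print(n,a.x.round(4),(f(a.x)*1e3).round(1))
fit('neck',[(258,262),(265,225),(290,190),(330,160),(400,147),(450,150),(490,180),(515,205),(532,245)],.09,.0275)
fit('shoulder',[(188,210),(195,170),(212,135),(606,210),(598,165),(580,130),(205,290),(592,290)],.066,.046)
for n,L in(('lugs',[(172,352),(183,485),(642,355),(631,487)]),):
    Q=P(L,s['tcp_pos'][2]+.0005+.022);print(n,Q.round(4).tolist(),Q.mean(0))
E
```

```text
neck [ 0.0001 -0.0013  0.0275] [-1.3 -0.2 -0.1  0.3  0.1  1.1 -0.3 -0.4 -1.3]
shoulder [-0.0018 -0.0015  0.046 ] [-1.3 -0.5 -0.4 -1.6 -0.6 -0.3 -4.  -3.8]
lugs [[0.0109, -0.032], [-0.0113, -0.0326], [0.0106, 0.0329], [-0.0115, 0.0336]] [-0.00033225  0.00049812]
```

Shift y by -1.7 mm and lower to just above entry.

Careful with the scale: shifts go in cm. That gives: -0.0017 m is -0.17, 0.022 m is 2.2.

nudge_tcp:
  ticks:
    - [[0, -0.1, 0.2, 0, 0, 0], [0, -0.17, 0.6, 0, 0, 0], [0, -0.17, 1.1, 0, 0, 0], [0, -0.17, 1.6, 0, 0, 0], [0, -0.17, 2, 0, 0, 0], [0, -0.17, 2.2, 0, 0, 0], [0, -0.17, 2.2, 0, 0, 0]]

```text
clock: 12.8
tcp_pos: [0.5175, -0.2409, 0.0932]
orientation: [-0.0, 0.253, 0.967, 0.0]
wrist_force: [0.7, 0.4, -3.0]
finger_gap: 0.0655
grip_force: 10.1
```

nudge_tcp:
  ticks:
    - [[0, 0, 0.1, 0, 0, 0], [0, 0, 0.2, 0, 0, 0], [0, 0, 0.3, 0, 0, 0], [0, 0, 0.4, 0, 0, 0], [0, 0, 0.5, 0, 0, 0], [0, 0, 0.6, 0, 0, 0], [0, 0, 0.6, 0, 0, 0], [0, 0, 0.6, 0, 0, 0]]

```text
clock: 13.8
tcp_pos: [0.5176, -0.241, 0.0874]
orientation: [0.0, 0.253, 0.967, -0.0]
wrist_force: [0.2, -0.4, -3.1]
finger_gap: 0.0656
grip_force: 10.1
```

```bash
python3 go.py .5185 -.239 .0755 60.6;  python3 - <<'E'
from h import *
snap('wrist','w6')
E
```

```text
[0.0002 0.0021 0.0119] [-0.      0.0001  0.0014] tcp [ 0.5176 -0.241   0.0874] q [-0.58  0.39 -0.21  0.97 -0.   -0.06] F [ 0.18 -0.41 -3.15] 13.8
```

In the tool's units: 0.005 m is 0.5, 0.004 m is 0.4.

nudge_tcp:
  ticks:
    - [[0, 0, 0.1, 0, 0, 0], [0, 0, 0.2, 0, 0, 0], [0, 0, 0.3, 0, 0, 0], [0, 0, 0.4, 0, 0, 0], [0, 0, 0.5, 0, 0, 0], [0, 0, 0.5, 0, 0, 0]]

```text
clock: 14.6
tcp_pos: [0.5175, -0.2409, 0.0823]
orientation: [-0.0, 0.253, 0.967, -0.0]
wrist_force: [-1.1, -0.1, -2.8]
finger_gap: 0.0655
grip_force: 10.1
```

nudge_tcp:
  ticks:
    - [[0, 0, 0.1, 0, 0, 0], [0, 0, 0.2, 0, 0, 0], [0, 0, 0.3, 0, 0, 0], [0, 0, 0.3, 0, 0, 0]]

```text
clock: 15.1
tcp_pos: [0.5176, -0.2409, 0.0793]
orientation: [-0.0, 0.253, 0.967, -0.0]
wrist_force: [0.1, -0.4, -2.9]
finger_gap: 0.0659
grip_force: 10.1
```

nudge_tcp:
  ticks:
    - [[0, 0, 0.1, 0, 0, 0], [0, 0, 0.2, 0, 0, 0], [0, 0, 0.25, 0, 0, 0], [0, 0, 0.25, 0, 0, 0]]

```text
clock: 15.6
tcp_pos: [0.5175, -0.241, 0.0768]
orientation: [-0.0, 0.253, 0.967, -0.0]
wrist_force: [-0.2, 0.2, -3.1]
finger_gap: 0.0654
grip_force: 10.1
```

nudge_tcp:
  ticks:
    - [[0, 0, 0.05, 0, 0, 0], [0, 0, 0.1, 0, 0, 0], [0, 0, 0.1, 0, 0, 0]]

```text
clock: 15.98
tcp_pos: [0.5176, -0.241, 0.0759]
orientation: [0.0, 0.253, 0.967, -0.0]
wrist_force: [-0.3, 0.1, -3.2]
finger_gap: 0.0659
grip_force: 10.1
```

nudge_tcp:
  ticks:
    - [[0, 0, 0.05, 0, 0, 0], [0, 0, 0.07, 0, 0, 0], [0, 0, 0.07, 0, 0, 0]]

```text
clock: 16.35
tcp_pos: [0.5176, -0.241, 0.0754]
orientation: [0.0, 0.253, 0.967, -0.0]
wrist_force: [-0.6, -0.2, -0.8]
finger_gap: 0.0658
grip_force: 10.3
```

nudge_tcp:
  ticks:
    - [[0, 0, 0.05, 0, 0, 0], [0, 0, 0.05, 0, 0, 0]]

```text
clock: 16.6
tcp_pos: [0.5177, -0.241, 0.0753]
orientation: [0.0, 0.253, 0.967, -0.0]
wrist_force: [-2.2, 0.8, 5.1]
finger_gap: 0.0656
grip_force: 10.8
```

Home: contact came at the expected height. Relieve the push and open.

nudge_tcp:
  ticks:
    - [[0, 0, -0.05, 0, 0, 0], [0, 0, -0.05, 0, 0, 0]]

```text
clock: 16.85
tcp_pos: [0.5177, -0.241, 0.0754]
orientation: [0.0, 0.253, 0.967, -0.0]
wrist_force: [-2.5, 2.2, 3.3]
finger_gap: 0.0657
grip_force: 10.7
```

nudge_tcp:
  ticks:
    - [[0, 0, 0, 0, 0, 0], [0, 0, 0, 0, 0, 0], [0, 0, 0, 0, 0, 0]]
  jaw: 0.068

```text
clock: 17.23
tcp_pos: [0.5177, -0.241, 0.075]
orientation: [0.0, 0.253, 0.967, -0.0]
wrist_force: [0.3, -0.8, 0.3]
finger_gap: 0.0679
grip_force: 0.0
```

nudge_tcp:
  ticks:
    - [[0, 0, 0, 0, 0, 0], [0, 0, 0, 0, 0, 0], [0, 0, 0, 0, 0, 0], [0, 0, 0, 0, 0, 0]]
  jaw: 0.08

```text
clock: 17.73
tcp_pos: [0.5176, -0.241, 0.0752]
orientation: [0.0, 0.253, 0.967, -0.0]
wrist_force: [0.0, 0.2, -0.1]
finger_gap: 0.0802
grip_force: 0.0
```

```bash
python3 - <<'E'
from h import *
from scipy.spatial.transform import Rotation as Ro
c=snap('wrist','w7')
cv2.imwrite('pics/w7c.png',cv2.resize(c['image'][145:325,130:370,::-1],(800,600),interpolation=cv2.INTER_CUBIC))
s=env.get_state();R=Ro.from_quat(np.roll(s['orientation'],-1)).as_matrix();p=s['tcp_pos'];print(p)
for z in(.1,.134): print(z,(np.array(proj('w7',[p[0],p[1],z],True))-[130,145])*3.333)
E
```

```text
[ 0.51762623 -0.24097528  0.07520896]
0.1 [403.11043144 432.00567479]
0.134 [402.51485743 589.65639968]
```

View pics/w7c.png

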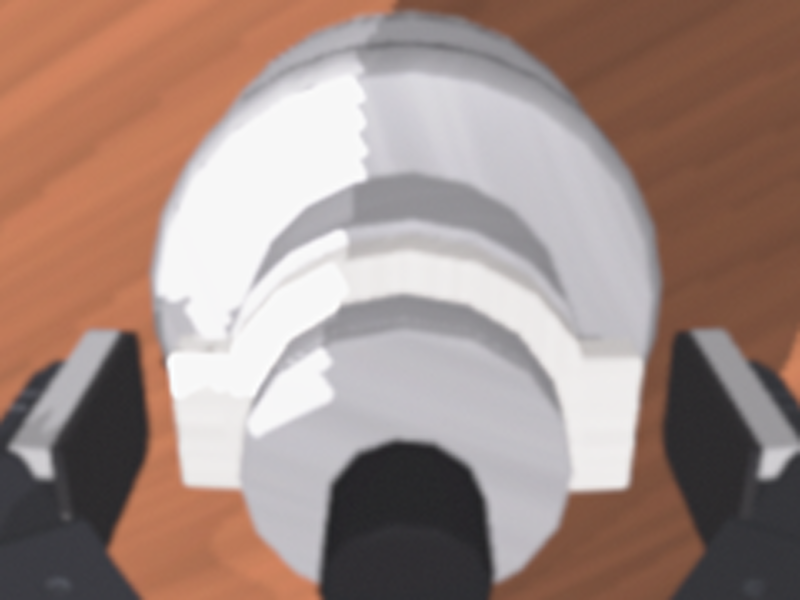

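Seated and nested, with the fingers clear of the lugs and the knob centred within about 0.5 mm (col 407 vs 405). Now I'll rise straight up, part-close above the knob and compute where the tips stand.

In the tool's units: -0.09 m is -9, -0.083 m is -8.3.

nudge_tcp:
  ticks:
    - [[0, 0, -0.4, 0, 0, 0], [0, 0, -1.2, 0, 0, 0], [0, 0, -2.8, 0, 0, 0], [0, 0, -4.8, 0, 0, 0], [0, 0, -6.8, 0, 0, 0], [0, 0, -8.3, 0, 0, 0], [0, 0, -9, 0, 0, 0], [0, 0, -9, 0, 0, 0]]
  jaw: 0.082

```text
clock: 18.77
tcp_pos: [0.5178, -0.2411, 0.1657]
orientation: [0.0, 0.253, 0.967, -0.0]
wrist_force: [0.0, -0.1, 0.7]
finger_gap: 0.0823
grip_force: 0.0
```

nudge_tcp:
  ticks:
    - [[0, 0, 0, 0, 0, 0], [0, 0, 0, 0, 0, 0]]

```text
clock: 19.02
tcp_pos: [0.5172, -0.2407, 0.1644]
orientation: [-0.001, 0.253, 0.967, 0.0]
wrist_force: [-0.4, 0.1, 0.4]
finger_gap: 0.082
grip_force: 0.0
```

```bash
python3 -c "
from h import *;snap('wrist','a82');print(env.get_state()['finger_gap'])"
```

```text
0.08189523689645986
```

nudge_tcp:
  ticks:
    - [[0, 0, 0, 0, 0, 0], [0, 0, 0, 0, 0, 0], [0, 0, 0, 0, 0, 0], [0, 0, 0, 0, 0, 0]]
  jaw: 0.07

```text
clock: 19.58
tcp_pos: [0.5176, -0.241, 0.1652]
orientation: [0.0, 0.253, 0.967, -0.0]
wrist_force: [0.2, 0.6, -0.0]
finger_gap: 0.0699
grip_force: 0.0
```

```bash
python3 -c "
from h import *;snap('wrist','a70');print(env.get_state()['finger_gap'])"
```

```text
0.06968450937519165
```

nudge_tcp:
  ticks:
    - [[0, 0, 0, 0, 0, 0], [0, 0, 0, 0, 0, 0], [0, 0, 0, 0, 0, 0], [0, 0, 0, 0, 0, 0], [0, 0, 0, 0, 0, 0]]
  jaw: 0.036

```text
clock: 20.25
tcp_pos: [0.5176, -0.241, 0.1652]
orientation: [-0.0, 0.253, 0.967, -0.0]
wrist_force: [-0.0, -0.0, -0.4]
finger_gap: 0.0362
grip_force: 0.0
```

```bash
python3 - <<'E'
from h import *
from scipy.spatial.transform import Rotation as Ro
snap('wrist','a36')
s=env.get_state();R=Ro.from_quat(np.roll(s['orientation'],-1)).as_matrix();p=s['tcp_pos'];print(p,s['finger_gap'])
I={k:np.load(f'pics/{k}.npz')['image'].astype(int) for k in('a82','a70','a36')}
for a,b in(('a82','a70'),('a82','a36'),('a70','a36')):
    d=np.abs(I[a]-I[b]).sum(2)>60
    d=cv2.morphologyEx(d.astype(np.uint8),cv2.MORPH_OPEN,np.ones((3,3)))
    L=d[:,150:251];Rr=d[:,252:350]
    for n,m,o in(('L',L,150),('R',Rr,252)):
        r=np.where(m.sum(1)>1)[0][:4]; print(a,b,n,[(int(q),(np.where(m[q])[0]+o)[[0,-1]].tolist()) for q in r])
for g in(.07,.036):
  for z in(-.012,-.008,-.004,0,.004,.01,.02): print(g,z,np.round([proj('a36',R@np.array([.0095,y,z])+p,True) for y in(-g/2,g/2)],1).tolist())
E
```

```text
[ 0.51759622 -0.24098086  0.16521479] 0.03632676057525931
a82 a70 L [(207, [248, 250]), (208, [248, 250]), (209, [245, 250]), (210, [245, 247])]
a82 a70 R [(207, [252, 255]), (208, [252, 257]), (209, [252, 259]), (210, [252, 261])]
a82 a36 L [(207, [248, 250]), (208, [248, 250]), (209, [245, 250]), (210, [245, 247])]
a82 a36 R [(207, [252, 255]), (208, [252, 257]), (209, [252, 259]), (210, [253, 259])]
a70 a36 L [(221, [226, 228]), (222, [207, 231]), (223, [207, 232]), (224, [207, 232])]
a70 a36 R [(236, [291, 299]), (237, [287, 300]), (238, [287, 301]), (239, [286, 301])]
0.07 -0.012 [[180.3, 243.4], [321.6, 243.6]]
0.07 -0.008 [[182.0, 240.1], [320.0, 240.3]]
0.07 -0.004 [[183.7, 236.9], [318.3, 237.2]]
0.07 0 [[185.3, 233.9], [316.8, 234.2]]
0.07 0.004 [[186.8, 231.1], [315.3, 231.3]]
0.07 0.01 [[188.9, 227.0], [313.2, 227.2]]
0.07 0.02 [[192.2, 220.8], [310.0, 221.0]]
0.036 -0.012 [[214.1, 244.1], [287.8, 244.2]]
0.036 -0.008 [[215.1, 240.7], [286.9, 240.8]]
0.036 -0.004 [[215.9, 237.5], [286.1, 237.6]]
0.036 0 [[216.8, 234.4], [285.2, 234.5]]
0.036 0.004 [[217.6, 231.5], [284.5, 231.6]]
0.036 0.01 [[218.7, 227.4], [283.4, 227.5]]
0.036 0.02 [[220.5, 221.0], [281.6, 221.1]]
```

The tips are about 3 mm behind the TCP at a 36 mm opening, going to about -1.5 mm at 20 mm. For tips at z≈0.118 (knob 0.115–0.134, cap top 0.111), TCP z should be about 0.117.

In the tool's units: 0.048 m is 4.8, 0.047 m is 4.7.

nudge_tcp:
  ticks:
    - [[0, 0, 0.6, 0, 0, 0], [0, 0, 1.6, 0, 0, 0], [0, 0, 2.6, 0, 0, 0], [0, 0, 3.4, 0, 0, 0], [0, 0, 4, 0, 0, 0], [0, 0, 4.4, 0, 0, 0], [0, 0, 4.7, 0, 0, 0], [0, 0, 4.8, 0, 0, 0]]

```text
clock: 21.3
tcp_pos: [0.5176, -0.241, 0.1172]
orientation: [0.0, 0.253, 0.967, -0.0]
wrist_force: [-0.4, 0.2, -0.3]
finger_gap: 0.0359
grip_force: 0.0
```

nudge_tcp:
  ticks:
    - [[0, 0, 0, 0, 0, 0], [0, 0, 0, 0, 0, 0], [0, 0, 0, 0, 0, 0]]
  jaw: 0.024

```text
clock: 21.68
tcp_pos: [0.5177, -0.241, 0.1174]
orientation: [0.0, 0.253, 0.967, -0.0]
wrist_force: [0.5, 0.8, -0.1]
finger_gap: 0.0239
grip_force: 0.0
```

nudge_tcp:
  ticks:
    - [[0, 0, 0, 0, 0, 0], [0, 0, 0, 0, 0, 0]]
  jaw: 0.021

```text
clock: 21.92
tcp_pos: [0.5176, -0.241, 0.1173]
orientation: [0.0, 0.253, 0.967, -0.0]
wrist_force: [-0.2, 0.3, -0.5]
finger_gap: 0.0209
grip_force: 0.0
```

nudge_tcp:
  ticks:
    - [[0, 0, 0, 0, 0, 0], [0, 0, 0, 0, 0, 0]]
  jaw: 0.0195
  force: 20

```text
clock: 22.18
tcp_pos: [0.5176, -0.241, 0.1173]
orientation: [0.0, 0.253, 0.967, -0.0]
wrist_force: [-0.6, -0.9, 1.3]
finger_gap: 0.0197
grip_force: 5.7
```

nudge_tcp:
  ticks:
    - [[0, 0, 0, 0, 0, 0], [0, 0, 0, 0, 0, 0]]
  jaw: 0.018
  force: 20

```text
clock: 22.42
tcp_pos: [0.5176, -0.241, 0.1174]
orientation: [0.0, 0.253, 0.967, -0.0]
wrist_force: [-0.8, 0.5, 1.7]
finger_gap: 0.0189
grip_force: 19.5
```

In the tool's units: -0.02 m is -2, -0.016 m is -1.6.

nudge_tcp:
  ticks:
    - [[0, 0, -0.1, 0, 0, 0], [0, 0, -0.2, 0, 0, 0], [0, 0, -0.4, 0, 0, 0], [0, 0, -0.6, 0, 0, 0], [0, 0, -0.9, 0, 0, 0], [0, 0, -1.2, 0, 0, 0], [0, 0, -1.6, 0, 0, 0], [0, 0, -2, 0, 0, 0]]

```text
clock: 23.42
tcp_pos: [0.5176, -0.241, 0.1375]
orientation: [0.0, 0.253, 0.967, -0.0]
wrist_force: [0.9, -0.6, -1.0]
finger_gap: 0.0187
grip_force: 19.6
```

nudge_tcp:
  ticks:
    - [[0, 0, -0.8, 0, 0, 0], [0, 0, -2, 0, 0, 0], [0, 0, -3.6, 0, 0, 0], [0, 0, -5.5, 0, 0, 0], [0, 0, -7.4, 0, 0, 0], [0, 0, -9, 0, 0, 0], [0, 0, -10.1, 0, 0, 0], [0, 0, -10.5, 0, 0, 0]]

```text
clock: 24.42
tcp_pos: [0.5179, -0.2411, 0.2431]
orientation: [0.001, 0.253, 0.967, -0.0]
wrist_force: [0.2, -0.1, -0.1]
finger_gap: 0.0188
grip_force: 19.6
```

nudge_tcp:
  ticks:
    - [[0, 0, 0, 0, 0, 0], [0, 0, 0, 0, 0, 0], [0, 0, 0, 0, 0, 0], [0, 0, 0, 0, 0, 0]]

```text
clock: 24.92
tcp_pos: [0.5175, -0.2409, 0.2418]
orientation: [-0.0, 0.253, 0.967, 0.0]
wrist_force: [0.6, 0.1, -0.7]
finger_gap: 0.0192
grip_force: 19.6
```

```bash
python3 - <<'E'
from h import *
snap('scene','s9');snap('wrist','w9');snap('top','t9')
a=np.load('pics/s9.npz')['image']; 
# inner lid seated? bright pixels near the pot's rim in wrist and scene
for z,n in((.098,'rim'),(.242,'cap')): print(n,np.round(proj('s9',[.5176,-.241,z])),a[tuple(np.round(proj('s9',[.5176,-.241,z]))[::-1].astype(int))])
E
```

```text
rim [186. 175.] [164 163 154]
cap [180. 142.] [110 107 103]
```

The gap holds at 19 mm with 19.6 N and about 0.9 N of weight, so the cap alone is held, well above the pot and still. Handing in.

```bash
python3 -c "
from workcell import env
print(env.hand_in())"
```

```text
the job is handed in; nothing more can be done
None
```

I handed the job in at about 25 s of the 64 s allowed, with the inner lid seated in the pot and the cap held level by its knob, its underside about 22 cm above the bench; the hand-in returned no verdict, the final state was checked by readings rather than a viewed picture, and the grip on the lid read up to 23 N for about half a second when it first closed, above the 20 N you asked for but below the 25 N failure limit, before I eased it to about 10 N.

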